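# Ready the board and the fullest screw tin

### The job

Get the next board ready for its screws: lay the small board flat and centred between the four stops of the stage plate and let go of it, then heft the three identical screw tins one after another, from the robot's left to its right, lifting each a few centimetres clear of the mat. Set the lighter ones back upright on the mat and finish while holding the heaviest one upright and still in the gripper, about a hand's breadth above the board on the stage. Do not knock any tin over or push the spool, jar, screwdriver or bowl about.

Things in the scene. Friction and masses are not known exactly. Their poses are not given: they have to be found in the camera images.
- board_centre (a point): centre of the small green circuit board, half-way up its whole height (13 mm above its underside). Slab 50 mm (its x) by 36 mm (its y), 4 mm thick, with a black block component 20 x 20 mm in its middle, from 4 to 26 mm above the underside: grip it by the block. Mass 50 g; starts flat on the desk beyond the stage plate.
- stage: fixed aluminium stage plate, 110 mm (x) by 100 mm (y), 10 mm thick; origin at the centre of its underside, on the desk; z up. Four dark steel stops stand 6 mm above its top: the inner faces of one pair lie at x = +-29 mm, those of the other at y = +-22 mm, so that the board, its long side along the plate's x (either way round), has 4 mm of play on every side. The board's place is midway between them, its centre 23 mm above this origin.
- mat: fixed flat grey silicone mat, 100 mm (x) by 360 mm (y, the row of tins), 4 mm thick; origin at the centre of its underside; z up. The tins stand about 120 mm apart along its y, the left one at +y.
- tin_left_centre (a point): centre (half-way up, on its axis) of the left (towards +y) of three identical closed round stainless screw tins, standing upright on the grey mat: 56 mm in diameter (lid rim 57 mm, the top 8 mm), 60 mm high, lid fixed. Between 0.14 and 0.25 kg for the two lighter ones, between 0.40 and 0.56 kg for the heaviest; any of the three may be the heaviest, and nothing outside shows it. The contents can shift by 2 mm sideways. Not tracked while held.
- tin_middle_centre (a point): centre (half-way up, on its axis) of the middle of three identical closed round stainless screw tins, standing upright on the grey mat: 56 mm in diameter (lid rim 57 mm, the top 8 mm), 60 mm high, lid fixed. Between 0.14 and 0.25 kg for the two lighter ones, between 0.40 and 0.56 kg for the heaviest; any of the three may be the heaviest, and nothing outside shows it. The contents can shift by 2 mm sideways. Not tracked while held.
- tin_right_centre (a point): centre (half-way up, on its axis) of the right (towards -y) of three identical closed round stainless screw tins, standing upright on the grey mat: 56 mm in diameter (lid rim 57 mm, the top 8 mm), 60 mm high, lid fixed. Between 0.14 and 0.25 kg for the two lighter ones, between 0.40 and 0.56 kg for the heaviest; any of the three may be the heaviest, and nothing outside shows it. The contents can shift by 2 mm sideways. Not tracked while held.
- spool: a bystander to leave where it is: grey solder spool standing on end, 54 mm in diameter, 40 mm high, origin at its underside
- jar: a bystander to leave where it is: small flux jar, 40 mm in diameter, 45 mm high, origin at its underside
- screwdriver: a bystander to leave where it is: screwdriver lying on the desk, 160 mm long along its x, origin under its middle
- bowl: a bystander to leave where it is: small steel bowl, 80 mm in diameter, 30 mm high, origin at its underside
Mind the look-alikes: they are no part of the job. Leave any orange or yellow look-alike of the part that bears board_centre alone.

How it is judged (in metres and radians):
On the way, in this order (a step that is already met when the one before it is completed fails the run):
1. the board lies flat and centred between the stops of the stage plate, released (z of board_centre in the frame of stage between 0.0205 and 0.0255 m and horizontal distance between board_centre and stage below 0.006 m and angle between the x axis of board_centre and the x axis of stage, either way round below 0.2 rad and angle between board_centre's own z axis and vertical below 0.06 rad and contact force between board and the fingers below 0.1 N and linear speed of board below 0.02 m/s), for 0.2 s.
2. the left tin is held clear of the mat by the gripper (z of tin_left_centre in the frame of mat above 0.054 m and contact force between tin_left and the fingers above 1 N and contact force between tin_left and mat below 0.01 N), for 0.2 s.
3. the middle tin is held clear of the mat by the gripper (z of tin_middle_centre in the frame of mat above 0.054 m and contact force between tin_middle and the fingers above 1 N and contact force between tin_middle and mat below 0.01 N), for 0.2 s.
4. the right tin is held clear of the mat by the gripper (z of tin_right_centre in the frame of mat above 0.054 m and contact force between tin_right and the fingers above 1 N and contact force between tin_right and mat below 0.01 N), for 0.2 s.
At the end, for the whole second after the job is handed in: Heaviest tin held still by the gripper alone, within 20 degrees of upright, centre 0.12-0.32 m above the desk, within 50 mm of the stage centre sideways; the other two upright, released, on the mat; board flat between the stops, within 6 mm of centre and 11 degrees of square (z of board_centre in the frame of stage between 0.0205 and 0.0255 m and horizontal distance between board_centre and stage below 0.006 m and angle between the x axis of board_centre and the x axis of stage, either way round below 0.2 rad and angle between board_centre's own z axis and vertical below 0.06 rad and contact force between board and the fingers below 0.1 N and ((height (world z) of tin_left_centre between 0.12 and 0.32 m and horizontal distance between tin_left_centre and stage below 0.05 m and angle between tin_left_centre's own z axis and vertical below 0.35 rad and contact force between tin_left and the fingers above 2 N and linear speed of tin_left below 0.03 m/s and contact force between tin_left and stage below 0.05 N and contact force between tin_left and board below 0.05 N and contact force between tin_middle and mat between 0.8 and 3.2 N and angle between each of tin_middle_centre, tin_right_centre's own z axis and vertical below 0.1 rad and linear speed of each of tin_middle, tin_right below 0.02 m/s and contact force between each of tin_middle, tin_right and the fingers below 0.05 N and contact force between tin_right and mat between 0.8 and 3.2 N) or (height (world z) of tin_middle_centre between 0.12 and 0.32 m and horizontal distance between tin_middle_centre and stage below 0.05 m and angle between tin_middle_centre's own z axis and vertical below 0.35 rad and contact force between tin_middle and the fingers above 2 N and linear speed of tin_middle below 0.03 m/s and contact force between tin_middle and stage below 0.05 N and contact force between tin_middle and board below 0.05 N and contact force between tin_left and mat between 0.8 and 3.2 N and angle between each of tin_left_centre, tin_right_centre's own z axis and vertical below 0.1 rad and linear speed of each of tin_left, tin_right below 0.02 m/s and contact force between each of tin_left, tin_right and the fingers below 0.05 N and contact force between tin_right and mat between 0.8 and 3.2 N) or (height (world z) of tin_right_centre between 0.12 and 0.32 m and horizontal distance between tin_right_centre and stage below 0.05 m and angle between tin_right_centre's own z axis and vertical below 0.35 rad and contact force between tin_right and the fingers above 2 N and linear speed of tin_right below 0.03 m/s and contact force between tin_right and stage below 0.05 N and contact force between tin_right and board below 0.05 N and contact force between tin_left and mat between 0.8 and 3.2 N and angle between each of tin_left_centre, tin_middle_centre's own z axis and vertical below 0.1 rad and linear speed of each of tin_left, tin_middle below 0.02 m/s and contact force between each of tin_left, tin_middle and the fingers below 0.05 N and contact force between tin_middle and mat between 0.8 and 3.2 N))); the arm keeps its last pose, push and grip.
It fails at once if a tin is knocked over (angle between any of tin_left_centre, tin_middle_centre, tin_right_centre's own z axis and vertical above 0.7 rad).
It fails at once if the spool, jar, screwdriver or bowl is pushed more than 30 mm from its place (distance of any of spool, jar, screwdriver, bowl from where it was at the start of the episode above 0.03 m).
It also fails if it takes over 72 s, if anything falls off the work surface, if the arm or the gripper's body presses on something with over 40 N, if the wrist force passes 120 N, or if a joint passes its speed limit or range.

### The arm

A 7-joint arm with a two-finger parallel gripper is mounted at the origin on the work surface. World frame = base frame: x ahead of the robot, y to its left, z up, the work surface at z = 0. Lengths are in m, angles in degrees, forces in N, time in s.
With the tool pointing down it reaches from about 0.375 to 0.925 m from the base axis. Payload 3.1 kg.
Tool frame: the origin (TCP) lies on the centre line of the jaws, within the pads' length; the fingertips stand 25 mm ahead of it and the grasp point (between the pads) lies 6 mm ahead of it (r.tcp_to_tips is the distance from the TCP to the fingertips, in m); z points along the fingers, y is the line along which they close (so a half turn about z gives the same grasp; the last joint's range is limited). The gripper opens to 85 mm and grips with 20 to 120 N. Pads are 22 mm wide; open, the fingers measure 114 mm over their backs; the gripper's body (76 mm by 85 mm) begins 54 mm behind the grasp point. The pads swing forward as they close: fully open they stand 13 mm farther back than shut.
Start: joints at [-79.229, 21.939, 2.515, 91.553, -1.026, 66.532, -2.859], TCP at [0.183, 0.624, 0.256] pointing down, gripper open.
Joint ranges: [-149.38, 149.38], [-23.57, 123.04], [-84.95, 90], [0, 143.3], [-89.99, 269.99], [3.08, 112.72], [-163.45, 163.45]. Speed limits (degrees/s): [159.86, 159.86, 180, 180, 180, 180, 180].

### API

Orientations are given as [roll, pitch, yaw] about the fixed x, y, z axes, in that order (R = Rz(yaw) Ry(pitch) Rx(roll)).
In Python, from workcell import read_state, snapshot, camera_info, job, r gives the robot as it stands.
- The arm moves only by the tool apply_moves, never from a script. Its argument "steps" is a list of rows, each an object with "travel": the shift along the tool's x, y, z in mm, a list of three; "twist": the turn about the tool's z in rad. In form: [{"travel": [tx, ty, tz], "twist": twist}, ...]. A call has 1 to 10 rows; each row is the pose to reach, as a shift and turn from the pose commanded when the call began, along the tool's axes at that moment; what a row does not reach only later rows make up. A row lasts 1/10 s, in which the tool goes at most 50 mm and 8.59 degrees, less where a joint would pass 70% of its speed; a pose out of reach is approached as far as the arm can. A call with a gripper value outside its range is refused whole. "claw" is the opening, from -1 (shut) to 1 (fully open), set as the call begins (left out, the last holds). The fingers move at their own pace and stop on an object; "grip_force" is the grip in N (left out, the last holds). Time passes only in rows, so rows that repeat a pose let the fingers close. It gives the time, the measured TCP pose, the force, the opening and the grip force at its end, in the units of the state.
- read_state(): the state, without advancing time (a new reading comes with each control period).
- snapshot(name): name is "side" or "top"; returns (picture, depth): 400x640x3 uint8, red, green, blue; 400x640 float32, m along the optical axis (not along the pixel's ray), 0 where there is no reading.
- camera_info(name): a dict with "K" (3x3 intrinsics, pixels), "R" (3x3) and "t" (3): a world point X has camera coordinates R X + t. Camera axes: x right, y down, z forward; pixel columns grow to the right and rows downward; lengths in m; the calibration is good to about 2 mm. A picture is of the moment at which its call begins. camera_info takes no time and is no camera call.
- job.hand_in(): hands the job in; it is judged then, once.
The state is a dict: "t": time; "joints": joint angles; "joint_velocities": joint speeds; "joint_torque": joint torques, N m; "ee_pos": TCP position; "ee_rot": TCP orientation; "ft_force": force on the tool from outside, world axes, zero at the start; "ft_torque": the same for the moment, N m; "width": finger opening in m; "grip_force": force on a finger pad.
Only numpy, scipy, OpenCV 4.12 (cv2) and the standard library are available. Lean on these libraries where they do the work, as an engineer would, in place of code of your own. Each camera call takes 0.05 s, during which the arm holds its last target. There are 200 camera calls.

## Working session

There is one attempt and no reset: what is moved stays moved. The work goes in short steps, Python scripts to look and compute and a tool call to move; the robot and the scene stay as the last step left them, time stands still between calls to the robot, and variables do not carry over. Pictures are saved under pics/ and viewed, at most 10 in all, crops included, and the job is handed in when it is done.

Besides the shell and the picture viewer there is one more tool, called after "Call:" as name([rows], argument=value, ...), one row to a line, values as JSON. apply_moves: Moves the arm, as the interface text tells. Its arguments: {"type":"object","properties":{"steps":{"type":"array","items":{"type":"object","properties":{"travel":{"type":"array","items":{"type":"number"}},"twist":{"type":"number"}}}},"claw":{"type":"number"},"grip_force":{"type":"number"}},"required":["steps"]}

```bash
mkdir -p pics
cat > h.py <<'E'
import numpy as np, cv2
from workcell import read_state, snapshot, camera_info, job, r
def grab(name, out):
    p,d=snapshot(name); np.save(f'{out}.npy',d); cv2.imwrite(f'pics/{out}.png',p[:,:,::-1]); return p,d
def deproj(name,u,v,z):
    c=camera_info(name);K=np.array(c['K']);R=np.array(c['R']);t=np.array(c['t'])
    X=np.linalg.inv(K)@[u,v,1]*z
    return R.T@(X-t)
def cloud(name,d):
    c=camera_info(name);K=np.array(c['K']);R=np.array(c['R']);t=np.array(c['t'])
    v,u=np.mgrid[0:d.shape[0],0:d.shape[1]]
    P=np.stack([(u-K[0,2])/K[0,0]*d,(v-K[1,2])/K[1,1]*d,d],-1)
    P=(P-t)@R; P[d==0]=np.nan; return P
def onplane(name,u,v,z):
    c=camera_info(name);K=np.array(c['K']);R=np.array(c['R']);t=np.array(c['t'])
    o=-R.T@t; w=R.T@np.linalg.inv(K)@[u,v,1]; return o+w*(z-o[2])/w[2]
E
python3 - <<'E'
from h import *
a,_=grab('top','top1'); b,_=grab('side','side1')
print({k:v for k,v in read_state().items()})
for n in('top','side'): print(camera_info(n))
E
```

```text
{'t': 0.1, 'joints': array([-79.22841251,  21.98596365,   2.51303968,  91.6393982 ,
        -1.02688697,  66.53412889,  -2.86065122]), 'joint_velocities': array([-0.01069499,  0.03281104,  0.02672641, -0.24030894, -0.04485799,
       -0.08796669, -0.05147843]), 'joint_torque': array([ 2.56465763e-03, -4.34722173e+01,  1.02951664e+00, -2.50454110e+01,
        1.09400897e-02,  5.41439818e-03, -7.82545442e-06]), 'ee_pos': array([0.1830319 , 0.6228635 , 0.25503334]), 'ee_rot': array([-1.79863165e+02,  6.43564218e-03,  1.63626083e+02]), 'ft_force': array([ 0.07990267,  0.1924649 , -0.09128462]), 'ft_torque': array([ 0.06434764, -0.00129432,  0.02086698]), 'grip_force': 0.0, 'width': 0.08529636148503975}
{'K': array([[433.62317712,   0.        , 314.3691622 ],
       [  0.        , 433.62317712, 207.25267329],
       [  0.        ,   0.        ,   1.        ]]), 'R': array([[ 0.03932604, -0.99921247, -0.00528191],
       [-0.97809295, -0.03741236, -0.20477915],
       [ 0.20442027,  0.01321936, -0.97879395]]), 't': array([0.07879175, 0.58618159, 1.13286062])}
{'K': array([[500.96320454,   0.        , 322.36577879],
       [  0.        , 500.96320454, 204.28444566],
       [  0.        ,   0.        ,   1.        ]]), 'R': array([[-0.93346021, -0.35861411,  0.00692417],
       [-0.26817221,  0.68496317, -0.67742831],
       [ 0.23819255, -0.63420925, -0.73555621]]), 't': array([0.58059517, 0.13534217, 1.13655004])}
```

View pics/top1.png

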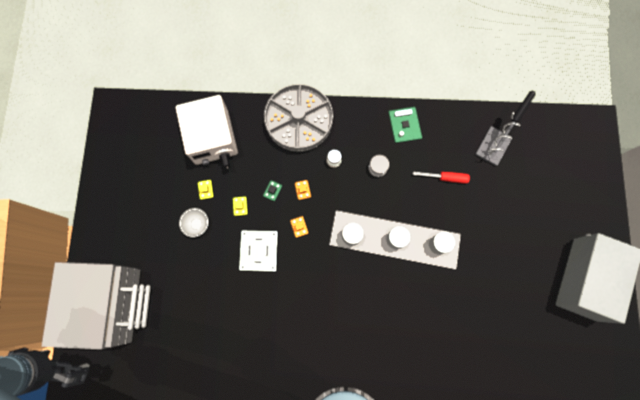

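View pics/side1.png

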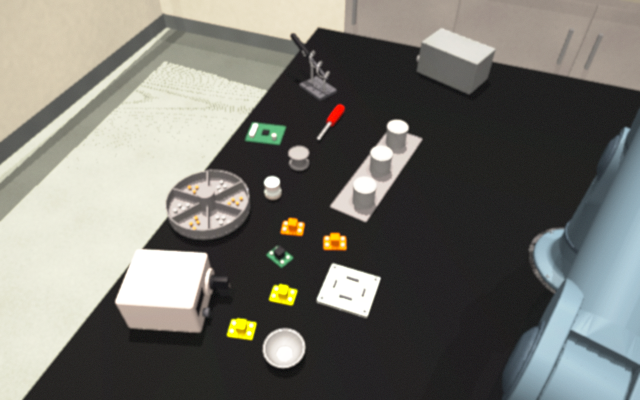

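Run:
```python
from h import *
p=cv2.imread('pics/top1.png'); c=p[172:276,226:326]; cv2.imwrite('pics/crop1.png',cv2.resize(c,None,fx=5.6,fy=5.6,interpolation=cv2.INTER_CUBIC))
d=np.load('top1.npy');P=cloud('top',d)
def stat(mask,name):
    q=P[mask&np.isfinite(P[...,0])]; rect=cv2.minAreaRect((q[:,:2]*1000).astype(np.float32))
    print(name,len(q),'mean',q.mean(0).round(4),'med',np.median(q,0).round(4),'rect mm',[np.round(x,1) for x in rect])
v,u=np.mgrid[0:400,0:640]
b=p.astype(int)
def near(u0,v0,r):return (abs(u-u0)<r)&(abs(v-v0)<r)
stat(near(258,251,26)&(P[...,2]>.006)&(P[...,2]<.02),'stage')
stat(near(272,190,13)&(P[...,2]>.015),'block')
stat(near(272,190,13)&(b[...,1]>b[...,2]+20),'board green')
stat((u>325)&(u<465)&(v>205)&(v<272)&(P[...,2]>.002)&(P[...,2]<.02),'mat')
for n,u0,v0 in(('tinL',353,233),('tinM',400,237),('tinR',444,242)): stat(near(u0,v0,16)&(P[...,2]>.057),n)
for n,u0,v0 in(('spool',379,166),('jar',334,158),('bowl',194,223)): stat(near(u0,v0,18)&(P[...,2]>.02),n)
for n,u0,v0 in(('or',303,189),('or2',299,227),('ye',240,206),('ye2',205,189)): stat(near(u0,v0,12)&(P[...,2]>.015),n)
# side
ds=np.load('side1.npy');P=cloud('side',ds)
stat(near(280,256,16)&(P[...,2]>.018),'block side')
stat(near(349,290,36)&(P[...,2]>.006)&(P[...,2]<.02),'stage side')
for n,u0,v0 in(('tinL',364,185),('tinM',382,156),('tinR',397,129)): stat(near(u0,v0,16)&(P[...,2]>.058),n)
```

```text
stage 1291 mean [0.4622 0.2552 0.0101] med [0.4628 0.2553 0.0099] rect mm [array([468.9, 261.6]), array([142.9, 123.3]), np.float64(87.4)]
block 56 mean [0.6391 0.2258 0.0253] med [0.639  0.2255 0.0259] rect mm [array([639.4, 226.6]), array([20.5, 20.5]), np.float64(66.8)]
board green 206 mean [0.6398 0.2271 0.004 ] med [0.6379 0.2263 0.0029] rect mm [array([642. , 227.3]), array([42.4, 56.7]), np.float64(67.3)]
mat 3210 mean [ 0.5112 -0.1294  0.0044] med [ 0.5083 -0.1245  0.004 ] rect mm [array([ 514.4, -132.8]), array([186.4, 397.9]), np.float64(2.2)]
tinL 344 mean [ 0.5144 -0.0054  0.0639] med [ 0.5144 -0.0057  0.064 ] rect mm [array([515. ,  -5.4]), array([54.4, 55.5]), np.float64(64.6)]
tinM 342 mean [ 0.5092 -0.1313  0.0639] med [ 0.5093 -0.1308  0.0639] rect mm [array([ 509.2, -131. ]), array([54.6, 54.9]), np.float64(87.9)]
tinR 350 mean [ 0.4997 -0.2515  0.0639] med [ 0.4995 -0.2515  0.0639] rect mm [array([ 500.6, -251.8]), array([53.8, 55.5]), np.float64(73.1)]
spool 260 mean [ 0.7208 -0.0793  0.0398] med [ 0.7205 -0.0785  0.0397] rect mm [array([722.2, -79.6]), array([48.
[... 836 characters left out ...]
e 84 mean [0.6387 0.2296 0.0234] med [0.6389 0.2302 0.0235] rect mm [array([639.2, 228.7]), array([21.5, 21. ]), np.float64(69.5)]
stage side 1918 mean [0.4621 0.2595 0.0092] med [0.4623 0.2607 0.0088] rect mm [array([462.7, 256.8]), array([110.1, 102. ]), np.float64(1.2)]
tinL 322 mean [ 0.5137 -0.0021  0.0627] med [ 0.5138 -0.0021  0.0627] rect mm [array([513.4,  -3.1]), array([55. , 56.9]), np.float64(44.5)]
tinM 269 mean [ 0.5087 -0.1286  0.0624] med [ 0.5088 -0.129   0.0626] rect mm [array([ 508.8, -130.7]), array([55.2, 55.7]), np.float64(81.1)]
tinR 222 mean [ 0.4984 -0.2483  0.0626] med [ 0.4987 -0.2476  0.0625] rect mm [array([ 499.6, -249.1]), array([54.4, 56.4]), np.float64(15.9)]
```

View pics/crop1.png

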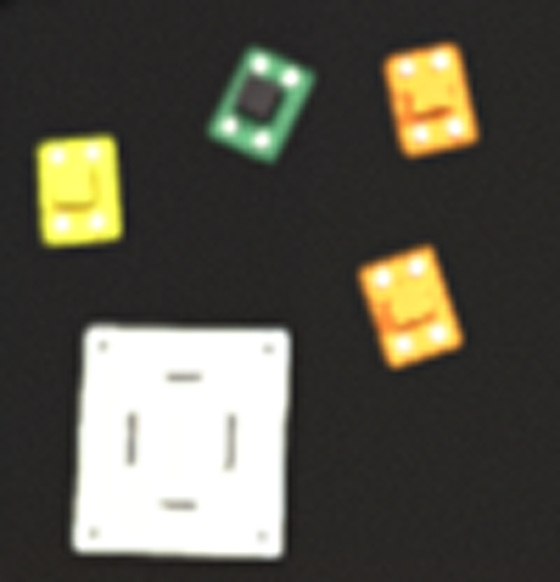

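Candidates for the board (top view): small green one with a black block (272,190), oranges (303,189) and (299,227), yellows (240,206) and (205,189), and a large green board (405,124). The crop confirms (272,190) as the one. The stage is at (258,251).

Run:
```python
from h import *
print('tips',r.tcp_to_tips,[a for a in dir(r) if a[0]!='_'])
U=lambda x,y:(226+(x+.5)/5.6-.5,172+(y+.5)/5.6-.5)
def pts(l,z): return np.array([onplane('top',*U(*q),z)[:2] for q in l])
S=pts([(86,326),(290,330),(284,557),(72,553)],.010)
print('stage c',S.mean(0),'edges',[round(float(np.linalg.norm(S[i]-S[i-1])),4) for i in range(4)])
a=(S[0]+S[1]-S[2]-S[3]); print('stage x yaw',np.degrees(np.arctan2(a[1],a[0])), 'y-based',np.degrees(np.arctan2(*(( S[0]+S[3]-S[1]-S[2])*[-1,1]))))
T=pts([(184,377),(180,505),(132,440),(230,442)],.013);print('stops',T,T.mean(0),T[0]-T[1],T[2]-T[3])
B=pts([(256,46),(315,74),(272,162),(208,132)],.004)
print('board c',B.mean(0),'edges',[round(float(np.linalg.norm(B[i]-B[i-1])),4) for i in range(4)])
a=(B[0]+B[1]-B[2]-B[3]);print('board x yaw',np.degrees(np.arctan2(a[1],a[0])))
P=cloud('top',np.load('top1.npy'))
for n,(u0,u1,v0,v1) in dict(box=(45,150,262,350),grip=(50,100,355,390),wbox=(175,240,95,172),dish=(262,335,85,152)).items():
    q=P[v0:v1,u0:u1].reshape(-1,3);q=q[q[:,2]>.03];print(n,np.nanmin(q,0).round(3),np.nanmax(q,0).round(3))
```

```text
tips 0.025 ['IKError', 'tcp_to_tips']
stage c [0.4636939  0.25517261] edges [0.1144, 0.1037, 0.1142, 0.1057]
stage x yaw 1.2489831746425943 y-based 1.119672683250928
stops [[0.49536078 0.25636169]
 [0.43113052 0.25413274]
 [0.46260042 0.28036077]
 [0.46350488 0.23113429]] [0.46314915 0.25549737] [0.06423027 0.00222895] [-0.00090446  0.04922648]
board c [0.6410864  0.22606065] edges [0.052, 0.0346, 0.0517, 0.0371]
board x yaw -23.783905088431474
box [0.2   0.537 0.03 ] [0.4   0.741 0.157]
grip [0.151 0.548 0.244] [0.201 0.607 0.367]
wbox [0.694 0.337 0.03 ] [0.886 0.502 0.107]
dish [0.752 0.052 0.03 ] [0.958 0.258 0.073]
```

```bash
cat >> h.py <<'E'
def go(x,y,z,yaw):
    from scipy.spatial.transform import Rotation as Ro
    s=read_state(); M=Ro.from_euler('xyz',s['ee_rot'],degrees=True).as_matrix()
    tr=M.T@(np.array([x,y,z])-s['ee_pos'])*1000
    dy=(yaw-s['ee_rot'][2]+180)%360-180
    print('t',round(s['t'],2),'pos',s['ee_pos'].round(4),'rot',s['ee_rot'].round(2),'travel',tr.round(1),'twist',round(-np.radians(dy),4),'w',round(s['width'],4),'F',s['ft_force'].round(2),'q7',s['joints'].round(0))
E
python3 -c "
from h import *
go(.639,.2275,.2,66.5)"
```

```text
t 0.1 pos [0.183  0.6229 0.255 ] rot [-1.7986e+02  1.0000e-02  1.6363e+02] travel [-548.9 -250.7   55.7] twist 1.6952 w 0.0853 F [ 0.08  0.19 -0.09] q7 [-79.  22.   3.  92.  -1.  67.  -3.]
```

Call:
apply_moves([
  {"travel": [-46,-21,5],"twist": 0.14},
  {"travel": [-92,-42,10],"twist": 0.28},
  {"travel": [-138,-63,15],"twist": 0.42},
  {"travel": [-184,-84,20],"twist": 0.56},
  {"travel": [-230,-105,25],"twist": 0.7},
  {"travel": [-276,-126,30],"twist": 0.84},
  {"travel": [-322,-147,35],"twist": 0.98},
  {"travel": [-368,-168,40],"twist": 1.12},
  {"travel": [-414,-189,45],"twist": 1.26},
  {"travel": [-460,-210,50],"twist": 1.4},
], claw=0.18, grip_force=40)

```text
t: 1.1
ee_pos: [0.5601, 0.2963, 0.2065]
ee_rot: [-180.0, 0.0, 83.1]
ft_force: [-0.1, 1.0, -0.7]
width: 0.0509
grip_force: 0.0
```

```bash
python3 -c "
from h import *
go(.639,.2275,.15,66.5)"
```

```text
t 1.1 pos [0.5601 0.2963 0.2065] rot [-1.7996e+02  1.0000e-02  8.3100e+01] travel [-58.8  86.7  56.4] twist 0.2898 w 0.0509 F [-0.05  1.02 -0.74] q7 [-53.  24.  27.  98. -12.  61. -29.]
```

Call:
apply_moves([
  {"travel": [-20,30,20],"twist": 0.1},
  {"travel": [-40,58,40],"twist": 0.2},
  {"travel": [-58,86,56],"twist": 0.29},
  {"travel": [-58,86,56],"twist": 0.29},
  {"travel": [-58,86,56],"twist": 0.29},
  {"travel": [-58,86,56],"twist": 0.29},
])

```text
t: 1.7
ee_pos: [0.6373, 0.2321, 0.151]
ee_rot: [-179.9, -0.0, 66.9]
ft_force: [-0.6, -0.2, -0.3]
width: 0.0504
grip_force: 0.0
```

Run:
```python
from h import *
go(.639,.2275,.15,66.5)
go(.639,.2275,.060,66.5)
p,d=grab('side','side2'); P=cloud('side',d)
print(camera_info('side')['K'][0,0])
c=camera_info('side');X=c['R']@[.639,.2275,.125]+c['t'];uv=(c['K']@X)[:2]/X[2];print(uv)
u,v=uv.astype(int);crop=p[max(0,v-60):v+80,u-80:u+80,::-1];cv2.imwrite('pics/c2.png',cv2.resize(crop,None,fx=4,fy=4,interpolation=cv2.INTER_CUBIC));print(u-80,v-60)
```

```text
t 1.7 pos [0.6373 0.2321 0.151 ] rot [-1.7993e+02 -5.0000e-02  6.6930e+01] travel [-3.5  3.4  1. ] twist 0.0075 w 0.0504 F [-0.61 -0.21 -0.26] q7 [-45.  33.  29.  93. -19.  58. -33.]
t 1.7 pos [0.6373 0.2321 0.151 ] rot [-1.7993e+02 -5.0000e-02  6.6930e+01] travel [-3.6  3.5 91. ] twist 0.0075 w 0.0504 F [-0.61 -0.21 -0.26] q7 [-45.  33.  29.  93. -19.  58. -33.]
500.9632045379951
[276.38543183 221.00532719]
196 161
```

View pics/c2.png

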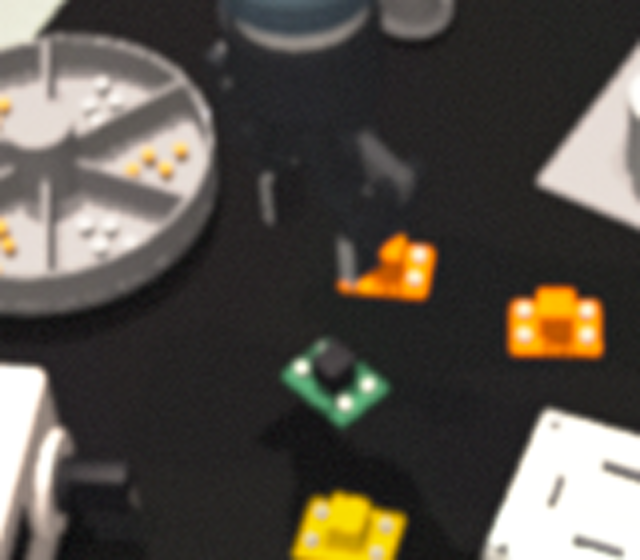

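The crop shows the fingers at crop (268,205) and (345,265) lined up with the long axis of the green board, block at (335,360).

Run:
```python
from h import *
for n in('side','top'):
    if n=='top': _,d=grab('top','top2')
    else: d=np.load('side2.npy')
    P=cloud(n,d).reshape(-1,3)
    q=P[(abs(P[:,0]-.637)<.07)&(abs(P[:,1]-.23)<.07)&(P[:,2]>.08)&(P[:,2]<.16)]
    print(n,len(q)); 
    if len(q): 
        print(q[:,2].min(),np.percentile(q[:,2],[1,5]))
        yd=np.array([.92,-.39]); a=(q[:,:2]-[.637,.232])@yd
        for s in(1,-1):
            k=q[a*s>.02]
            if len(k):print(s,len(k),k.mean(0).round(4),k[:,2].min(),'inner',np.percentile(a[a*s>.02]*s,[2,98]))
```

```text
side 188
0.1274735838794433 [0.12797244 0.13017656]
1 107 [0.6614 0.2238 0.1445] 0.1274735838794433 inner [0.02317719 0.0365033 ]
-1 81 [0.6076 0.2513 0.1457] 0.1300554362223174 inner [0.02602333 0.04072173]
top 0
```

Call:
apply_moves([
  {"travel": [-3,3,35],"twist": 0.007},
  {"travel": [-3,3,60],"twist": 0.007},
  {"travel": [-3,3,80],"twist": 0.007},
  {"travel": [-3,3,90],"twist": 0.007},
  {"travel": [-3,3,90],"twist": 0.007},
  {"travel": [-3,3,90],"twist": 0.007},
  {"travel": [-3,3,90],"twist": 0.007},
])

```text
t: 2.5
ee_pos: [0.6409, 0.227, 0.063]
ee_rot: [179.9, -0.1, 66.4]
ft_force: [1.0, 0.5, -0.1]
width: 0.0507
grip_force: 0.0
```

Run:
```python
from h import *
go(.639,.2275,.033,66.5)
```

```text
t 2.5 pos [0.6409 0.227  0.063 ] rot [ 1.7987e+02 -1.4000e-01  6.6420e+01] travel [-0.4 -2.  29.9] twist -0.0014 w 0.0507 F [ 0.97  0.5  -0.1 ] q7 [-43.  40.  27.  95. -22.  50. -31.]
```

Call:
apply_moves([
  {"travel": [-1,-1,12]},
  {"travel": [-1,-1,22]},
  {"travel": [-1,-1,28]},
  {"travel": [-1,-1,28]},
  {"travel": [-1,-1,28]},
  {"travel": [-1,-1,28]},
])

```text
invalid input at $.steps[0]: expected keys travel, twist
```

Run:
```python
from h import *
go(.6395,.226,.034,66.5)
```

```text
t 2.5 pos [0.6409 0.227  0.063 ] rot [ 1.7987e+02 -1.4000e-01  6.6420e+01] travel [-1.6 -0.9 28.9] twist -0.0014 w 0.0507 F [ 0.97  0.5  -0.1 ] q7 [-43.  40.  27.  95. -22.  50. -31.]
```

Call:
apply_moves([
  {"travel": [-1,-1,12],"twist": 0},
  {"travel": [-1,-1,22],"twist": 0},
  {"travel": [-1,-1,28],"twist": 0},
  {"travel": [-1,-1,28],"twist": 0},
  {"travel": [-1,-1,28],"twist": 0},
  {"travel": [-1,-1,28],"twist": 0},
])

```text
t: 3.1
ee_pos: [0.6387, 0.2259, 0.0333]
ee_rot: [180.0, -0.0, 66.4]
ft_force: [-0.3, 0.3, -0.6]
width: 0.0504
grip_force: 0.0
```

Run:
```python
from h import *
go(.6395,.226,.034,66.5)
```

```text
t 3.1 pos [0.6387 0.2259 0.0333] rot [ 1.7997e+02 -2.0000e-02  6.6390e+01] travel [ 0.5  0.7 -0.7] twist -0.0019 w 0.0504 F [-0.28  0.31 -0.57] q7 [-42.  42.  26.  96. -23.  48. -30.]
```

Close slowly, staying at this pose.

Call:
apply_moves([
  {"travel": [0,0,0],"twist": 0},
  {"travel": [0,0,0],"twist": 0},
  {"travel": [0,0,0],"twist": 0},
  {"travel": [0,0,0],"twist": 0},
  {"travel": [0,0,0],"twist": 0},
  {"travel": [0,0,0],"twist": 0},
], claw=-1, grip_force=30)

```text
t: 3.7
ee_pos: [0.6388, 0.2259, 0.0336]
ee_rot: [180.0, -0.0, 66.4]
ft_force: [0.3, 0.1, 2.3]
width: 0.019
grip_force: 31.5
```

Call:
apply_moves([
  {"travel": [0,0,-10],"twist": 0},
  {"travel": [0,0,-30],"twist": 0},
  {"travel": [0,0,-60],"twist": 0},
  {"travel": [0,0,-80],"twist": 0},
  {"travel": [0,0,-80],"twist": 0},
  {"travel": [0,0,-80],"twist": 0},
])

```text
t: 4.3
ee_pos: [0.6385, 0.2261, 0.1141]
ee_rot: [180.0, -0.1, 66.4]
ft_force: [-0.5, 0.1, -1.8]
width: 0.0191
grip_force: 31.1
```

Run:
```python
from h import *
go(.463,.2555,.11,91.2)
p,d=grab('side','side3')
crop=p[180:300,210:370,::-1];cv2.imwrite('pics/c3.png',cv2.resize(crop,None,fx=4,fy=4,interpolation=cv2.INTER_CUBIC))
```

```text
t 4.3 pos [0.6385 0.2261 0.1141] rot [ 1.7996e+02 -8.0000e-02  6.6400e+01] travel [ -43.3 -172.6    3.9] twist -0.4328 w 0.0191 F [-0.54  0.07 -1.81] q7 [-44.  36.  29.  94. -20.  55. -32.]
```

View pics/c3.png

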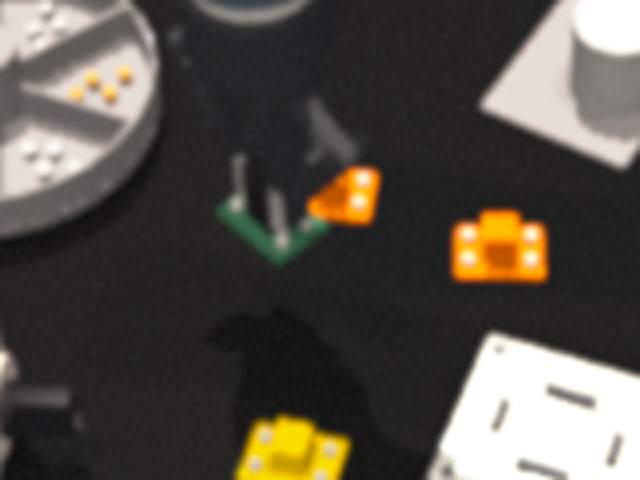

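The board is held level between the fingers at crop (270,225). Moving over the stage.

Call:
apply_moves([
  {"travel": [-9,-35,1],"twist": -0.09},
  {"travel": [-18,-70,2],"twist": -0.18},
  {"travel": [-27,-105,3],"twist": -0.27},
  {"travel": [-36,-140,3],"twist": -0.36},
  {"travel": [-43,-172.5,4],"twist": -0.433},
  {"travel": [-43,-172.5,4],"twist": -0.433},
  {"travel": [-43,-172.5,4],"twist": -0.433},
  {"travel": [-43,-172.5,4],"twist": -0.433},
])

```text
t: 5.15
ee_pos: [0.4638, 0.255, 0.1087]
ee_rot: [180.0, 0.0, 91.1]
ft_force: [-0.0, 0.3, -0.9]
width: 0.0195
grip_force: 31.1
```

Run:
```python
from h import *
go(.463,.2555,.06,91.2)
p,d=grab('side','side4');P=cloud('side',d)
g=p.astype(int);m=(g[...,1]>g[...,0]+25)&(g[...,1]>g[...,2])&(abs(P[...,0]-.463)<.06)&(abs(P[...,1]-.256)<.06)
q=P[m];print(len(q)); print(np.median(q,0)); print(cv2.minAreaRect((q[:,:2]*1000).astype(np.float32)))
```

```text
t 5.15 pos [0.4638 0.255  0.1087] rot [1.7997e+02 5.0000e-02 9.1140e+01] travel [ 0.6 -0.8 48.7] twist -0.0011 w 0.0195 F [-0.01  0.33 -0.93] q7 [-54.  21.  24. 116. -12.  46. -22.]
104
[0.45727769 0.26928509 0.07795953]
((458.759521484375, 263.2822570800781), (53.27354431152344, 33.516971588134766), 17.715076446533203)
```

Call:
apply_moves([
  {"travel": [0.5,-0.5,20],"twist": 0},
  {"travel": [0.5,-0.5,40],"twist": 0},
  {"travel": [0.5,-0.5,52],"twist": 0},
  {"travel": [0.5,-0.5,52],"twist": 0},
  {"travel": [0.5,-0.5,52],"twist": 0},
])

```text
t: 5.7
ee_pos: [0.4632, 0.2557, 0.0571]
ee_rot: [180.0, 0.0, 91.1]
ft_force: [-1.1, -0.2, -0.0]
width: 0.0196
grip_force: 31.1
```

Run:
```python
from h import *
go(.463,.2555,.0435,91.2)
p,d=grab('side','side5')
crop=p[230:340,280:420,::-1];cv2.imwrite('pics/c5.png',cv2.resize(crop,None,fx=4.5,fy=4.5,interpolation=cv2.INTER_CUBIC))
```

```text
t 5.7 pos [0.4632 0.2557 0.0571] rot [1.7998e+02 3.0000e-02 9.1150e+01] travel [-0.1 -0.2 13.6] twist -0.0009 w 0.0196 F [-1.06 -0.17 -0.  ] q7 [-52.  26.  22. 117. -15.  40. -20.]
```

View pics/c5.png

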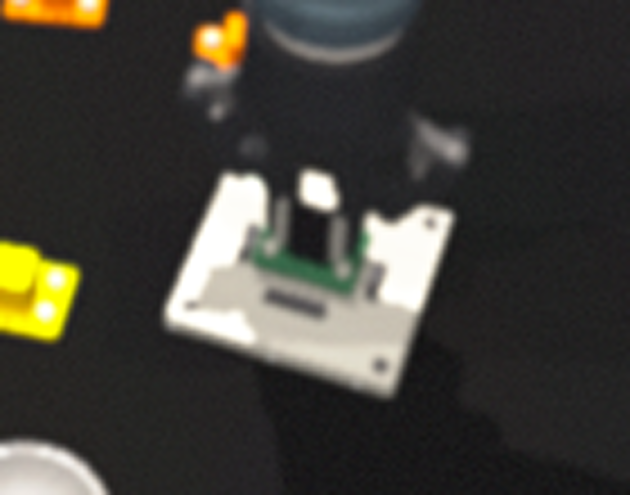

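The board at crop (310,260) sits between the stops at (250,245), (372,280) and (295,300), still about 13 mm up. Lowering it.

Call:
apply_moves([
  {"travel": [0,0,6],"twist": 0},
  {"travel": [0,0,10],"twist": 0},
  {"travel": [0,0,12.5],"twist": 0},
  {"travel": [0,0,13],"twist": 0},
  {"travel": [0,0,13],"twist": 0},
])

```text
t: 6.25
ee_pos: [0.4624, 0.256, 0.044]
ee_rot: [-180.0, 0.0, 91.2]
ft_force: [0.0, 0.1, 0.1]
width: 0.0194
grip_force: 31.1
```

Call:
apply_moves([
  {"travel": [0,0,0.5],"twist": 0},
  {"travel": [0,0,0.5],"twist": 0},
  {"travel": [0,0,0.5],"twist": 0},
  {"travel": [0,0,-15],"twist": 0},
  {"travel": [0,0,-50],"twist": 0},
  {"travel": [0,0,-95],"twist": 0},
  {"travel": [0,0,-115],"twist": 0},
  {"travel": [0,0,-115],"twist": 0},
  {"travel": [0,0,-115],"twist": 0},
], claw=-0.35)

```text
t: 7.15
ee_pos: [0.4627, 0.2562, 0.1601]
ee_rot: [179.9, -0.1, 91.2]
ft_force: [-0.8, -1.0, 0.9]
width: 0.0278
grip_force: 0.0
```

Run:
```python
from h import *
go(.5144,-.005,.17,90)
p,d=grab('side','side6');P=cloud('side',d)
crop=p[230:340,280:420,::-1];cv2.imwrite('pics/c6.png',cv2.resize(crop,None,fx=4.5,fy=4.5,interpolation=cv2.INTER_CUBIC))
w=(abs(P[...,0]-.463)<.06)&(abs(P[...,1]-.258)<.06)
q=P[w&(P[...,2]>.029)&(P[...,2]<.05)];print(len(q),q.mean(0).round(4),np.percentile(q[:,2],[5,50,95]).round(4),cv2.minAreaRect((q[:,:2]*1000).astype(np.float32)))
```

```text
t 7.15 pos [0.4627 0.2562 0.1601] rot [ 1.7994e+02 -8.0000e-02  9.1200e+01] travel [-262.2   46.2  -10.2] twist 0.021 w 0.0278 F [-0.84 -1.04  0.88] q7 [-56.  16.  26. 114.  -9.  51. -24.]
88 [0.461  0.2602 0.0342] [0.0313 0.0342 0.0369] ((461.243408203125, 259.58770751953125), (20.242494583129883, 21.858903884887695), 2.0076112747192383)
```

View pics/c6.png

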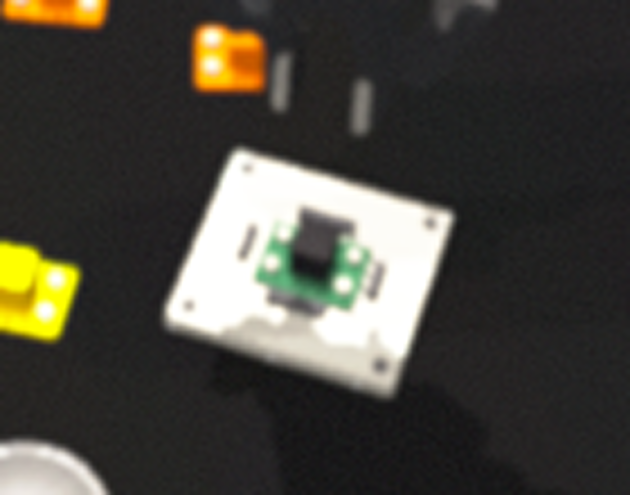

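The board lies flat between the stops at crop (313,265), about 1.5 mm off centre in each direction and clear of the fingers. On to the left tin.

Call:
apply_moves([
  {"travel": [-40,7,0],"twist": 0.02},
  {"travel": [-85,15,0],"twist": 0.02},
  {"travel": [-130,23,0],"twist": 0.02},
  {"travel": [-175,31,0],"twist": 0.02},
  {"travel": [-220,39,0],"twist": 0.02},
  {"travel": [-262,46,0],"twist": 0.02},
  {"travel": [-262,46,0],"twist": 0.02},
  {"travel": [-262,46,0],"twist": 0.02},
  {"travel": [-262,46,0],"twist": 0.02},
], claw=1)

```text
t: 8.1
ee_pos: [0.513, -0.0035, 0.1579]
ee_rot: [-179.8, -0.0, 90.2]
ft_force: [-0.3, 1.0, -0.5]
width: 0.0853
grip_force: 0.0
```

Run:
```python
from h import *
go(.5144,-.0055,.042,90)
```

```text
t 8.1 pos [ 0.513  -0.0035  0.1579] rot [-1.7984e+02 -1.0000e-02  9.0160e+01] travel [ -2.    1.8 115.9] twist 0.0029 w 0.0853 F [-0.28  0.97 -0.52] q7 [-34.  16.  34. 116. -11.  51.   6.]
```

Call:
apply_moves([
  {"travel": [-2,1,35],"twist": 0},
  {"travel": [-2,1,65],"twist": 0},
  {"travel": [-2,1,90],"twist": 0},
  {"travel": [-2,1,107],"twist": 0},
  {"travel": [-2,1,116],"twist": 0},
  {"travel": [-2,1,116],"twist": 0},
  {"travel": [-2,1,116],"twist": 0},
  {"travel": [-2,1,116],"twist": 0},
])

```text
t: 8.9
ee_pos: [0.516, -0.0065, 0.0441]
ee_rot: [179.9, -0.0, 90.1]
ft_force: [-0.3, -0.4, -0.5]
width: 0.0856
grip_force: 0.0
```

Run:
```python
from h import *
go(.5144,-.0055,.042,90)
```

```text
t 8.9 pos [ 0.516  -0.0065  0.0441] rot [ 1.7988e+02 -3.0000e-02  9.0090e+01] travel [ 1.  -1.6  2.1] twist 0.0016 w 0.0856 F [-0.33 -0.42 -0.54] q7 [-28.  28.  28. 119. -21.  38.  14.]
```

Call:
apply_moves([
  {"travel": [1,-1,2],"twist": 0},
  {"travel": [1,-1,2],"twist": 0},
  {"travel": [1,-1,2],"twist": 0},
  {"travel": [1,-1,2],"twist": 0},
  {"travel": [1,-1,2],"twist": 0},
  {"travel": [1,-1,2],"twist": 0},
  {"travel": [1,-1,2],"twist": 0},
  {"travel": [1,-1,2],"twist": 0},
], claw=-1, grip_force=60)

```text
t: 9.7
ee_pos: [0.5151, -0.0057, 0.0421]
ee_rot: [179.9, -0.0, 90.0]
ft_force: [-1.6, 0.6, 6.1]
width: 0.0556
grip_force: 63.2
```

Run:
```python
from h import *
s=read_state();print(s['ee_pos'],s['ft_force'],s['ft_torque'],s['joint_torque'])
```

```text
[ 0.51510806 -0.00574296  0.04214608] [-1.58281426  0.63484877  6.12664017] [0.16566844 0.10629227 0.03278233] [ 3.07926787e-01 -3.20271456e+01  5.60311183e+00 -1.43746662e+01
  1.05110009e-01 -2.08606697e-01  2.21293053e-02]
```

Call:
apply_moves([
  {"travel": [0,0,-6],"twist": 0},
  {"travel": [0,0,-18],"twist": 0},
  {"travel": [0,0,-32],"twist": 0},
  {"travel": [0,0,-40],"twist": 0},
  {"travel": [0,0,-40],"twist": 0},
  {"travel": [0,0,-40],"twist": 0},
  {"travel": [0,0,-40],"twist": 0},
  {"travel": [0,0,-40],"twist": 0},
])

```text
t: 10.5
ee_pos: [0.5134, -0.006, 0.0805]
ee_rot: [-179.9, 0.0, 90.1]
ft_force: [0.5, 0.7, -5.0]
width: 0.0561
grip_force: 64.9
```

Run:
```python
from h import *
for i in range(6):
    s=read_state();print(s['t'],s['ee_pos'].round(4),s['ft_force'].round(2),s['ft_torque'].round(2),s['joint_torque'].round(1),s['width'].round(4)); snapshot('side')
```

```text
Traceback (most recent call last):
AttributeError: 'float' object has no attribute 'round'
```

```bash
cat >> h.py <<'E'
def heft(n=8):
    F=[]
    for i in range(n):
        s=read_state(); F.append(s['ft_force']); snapshot('side')
    F=np.array(F); print('t',s['t'],s['ee_pos'].round(4),'Fz',F[:,2].round(2),F.mean(0).round(2),'w',s['width'])
E
python3 -c "
from h import *
heft()"
```

```text
t 10.85 [ 0.5139 -0.006   0.0809] Fz [-4.98 -5.24 -5.54 -5.36 -5.13 -5.5  -5.55 -5.12] [ 0.05  0.02 -5.3 ] w 0.05594754516121167
```

Left weighs about 0.54 kg, so it is the heaviest. It goes back down while I heft the others.

Call:
apply_moves([
  {"travel": [0,0,15],"twist": 0},
  {"travel": [0,0,28],"twist": 0},
  {"travel": [0,0,35],"twist": 0},
  {"travel": [0,0,38],"twist": 0},
  {"travel": [0,0,39.5],"twist": 0},
  {"travel": [0,0,39.5],"twist": 0},
  {"travel": [0,0,39.5],"twist": 0},
])

```text
t: 11.6
ee_pos: [0.5122, -0.006, 0.0423]
ee_rot: [-179.7, -0.1, 90.0]
ft_force: [-7.1, 0.2, 10.0]
width: 0.0555
grip_force: 65.9
```

Call:
apply_moves([
  {"travel": [0,0,0],"twist": 0},
  {"travel": [0,0,0],"twist": 0},
  {"travel": [0,0,0],"twist": 0},
  {"travel": [0,0,0],"twist": 0},
  {"travel": [0,0,0],"twist": 0},
  {"travel": [0,0,-25],"twist": 0},
  {"travel": [0,0,-65],"twist": 0},
  {"travel": [0,0,-100],"twist": 0},
  {"travel": [0,0,-100],"twist": 0},
], claw=1)

```text
t: 12.5
ee_pos: [0.5183, -0.0061, 0.1464]
ee_rot: [179.4, -0.1, 90.0]
ft_force: [0.6, -0.6, 0.0]
width: 0.0851
grip_force: 0.0
```

Run:
```python
from h import *
p,d=grab('side','s7');P=cloud('side',d)
m=(P[...,2]>.056)&(P[...,2]<.075)&(abs(P[...,0]-.51)<.06)&(P[...,1]<.05)&(P[...,1]>-.32)
for y0 in(-.002,-.129,-.249):
    q=P[m&(abs(P[...,1]-y0)<.05)];
    q=q[q[:,2]>.06]
    if len(q)>20: print(y0,len(q),q.mean(0).round(4),cv2.minAreaRect((q[:,:2]*1000).astype(np.float32))[:2])
go(.509,-.131,.14,90)
```

```text
-0.002 302 [ 0.5103 -0.003   0.0628] ((511.0181579589844, -5.120082855224609), (53.630088806152344, 57.16826629638672))
-0.129 111 [ 0.5178 -0.1193  0.063 ] ((517.8295288085938, -119.13623046875), (28.748075485229492, 52.688236236572266))
-0.249 193 [ 0.4987 -0.2497  0.0629] ((498.5925598144531, -249.36337280273438), (51.925716400146484, 52.18571090698242))
t 12.55 pos [ 0.5164 -0.0058  0.1441] rot [ 1.7964e+02 -9.0000e-02  9.0060e+01] travel [-125.2   -7.5    3.9] twist 0.001 w 0.0853 F [-0.05  0.66 -0.37] q7 [-34.  17.  34. 117. -13.  49.   8.]
```

Call:
apply_moves([
  {"travel": [-40,-2,0],"twist": 0},
  {"travel": [-85,-5,0],"twist": 0},
  {"travel": [-125,-7,0],"twist": 0},
  {"travel": [-125,-7,0],"twist": 0},
  {"travel": [-125,-7,0],"twist": 0},
  {"travel": [-125,-7,0],"twist": 0},
])

```text
t: 13.15
ee_pos: [0.5066, -0.1294, 0.1404]
ee_rot: [-179.9, -0.1, 90.2]
ft_force: [0.8, -0.4, -0.1]
width: 0.0854
grip_force: 0.0
```

```bash
python3 -c "
from h import *
go(.509,-.131,.042,90)"
```

```text
t 13.15 pos [ 0.5066 -0.1294  0.1404] rot [-1.7987e+02 -6.0000e-02  9.0150e+01] travel [-1.7  2.6 98.4] twist 0.0026 w 0.0854 F [ 0.81 -0.39 -0.09] q7 [-22.  19.  37. 116. -15.  50.  23.]
```

Call:
apply_moves([
  {"travel": [-1,2,30],"twist": 0},
  {"travel": [-1,2,60],"twist": 0},
  {"travel": [-1,2,85],"twist": 0},
  {"travel": [-1,2,97],"twist": 0},
  {"travel": [-1,2,97],"twist": 0},
  {"travel": [-1,2,97],"twist": 0},
  {"travel": [-1,2,97],"twist": 0},
])

```text
t: 13.85
ee_pos: [0.5105, -0.1319, 0.0458]
ee_rot: [179.8, 0.0, 90.1]
ft_force: [-0.1, -0.6, 0.4]
width: 0.0855
grip_force: 0.0
```

```bash
python3 -c "
from h import *
go(.509,-.131,.042,90)"
```

```text
t 13.85 pos [ 0.5105 -0.1319  0.0458] rot [1.7985e+02 1.0000e-02 9.0090e+01] travel [ 0.9 -1.5  3.8] twist 0.0015 w 0.0855 F [-0.1  -0.6   0.42] q7 [-16.  29.  31. 118. -23.  39.  30.]
```

Call:
apply_moves([
  {"travel": [1,-1,3],"twist": 0},
  {"travel": [1,-1,3],"twist": 0},
  {"travel": [1,-1,3],"twist": 0},
  {"travel": [1,-1,3],"twist": 0},
  {"travel": [1,-1,3],"twist": 0},
  {"travel": [1,-1,3],"twist": 0},
  {"travel": [1,-1,3],"twist": 0},
  {"travel": [1,-1,3],"twist": 0},
], claw=-1)

```text
t: 14.65
ee_pos: [0.509, -0.1309, 0.0426]
ee_rot: [179.9, -0.0, 90.1]
ft_force: [-0.6, 0.5, 5.9]
width: 0.0551
grip_force: 63.0
```

Call:
apply_moves([
  {"travel": [0,0,-6],"twist": 0},
  {"travel": [0,0,-18],"twist": 0},
  {"travel": [0,0,-32],"twist": 0},
  {"travel": [0,0,-40],"twist": 0},
  {"travel": [0,0,-40],"twist": 0},
  {"travel": [0,0,-40],"twist": 0},
  {"travel": [0,0,-40],"twist": 0},
  {"travel": [0,0,-40],"twist": 0},
])

```text
t: 15.45
ee_pos: [0.5076, -0.1308, 0.081]
ee_rot: [-179.9, -0.0, 90.1]
ft_force: [-0.1, 0.3, -1.2]
width: 0.0549
grip_force: 63.5
```

```bash
python3 -c "
from h import *
heft()"
```

```text
t 15.8 [ 0.5081 -0.131   0.0814] Fz [-1.2  -1.67 -0.99 -2.49 -2.47 -1.6  -0.82 -1.26] [ 0.1  -0.01 -1.56] w 0.05520693403939636
```

Run:
```python
from h import *
p,d=grab('side','s8');P=cloud('side',d)
m=(abs(P[...,0]-.508)<.04)&(abs(P[...,1]+.131)<.04)&(P[...,2]>.02)
q=P[m];print(len(q),np.histogram(q[:,2],bins=np.arange(.02,.16,.01)))
cv2.imwrite('pics/c8.png',cv2.resize(p[100:220,320:440,::-1],None,fx=4,fy=4,interpolation=cv2.INTER_CUBIC))
```

```text
3497 (array([  0,   0,  49,  62,  81,  92,  87, 114, 230,  40,  66,  73,  73,
       107]), array([0.02, 0.03, 0.04, 0.05, 0.06, 0.07, 0.08, 0.09, 0.1 , 0.11, 0.12,
       0.13, 0.14, 0.15, 0.16]))
```

View pics/c8.png

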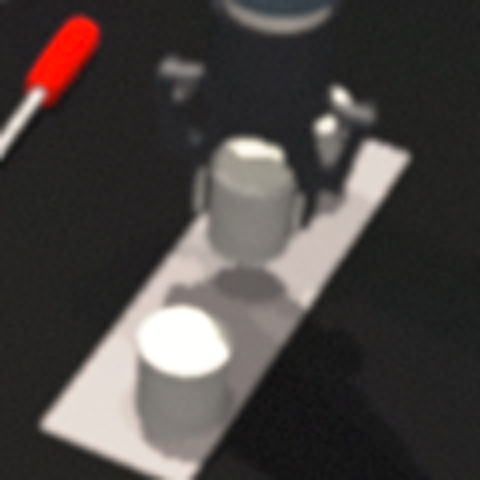

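The middle tin (crop (250,200)) hangs upright about 40 mm above the mat, and the left tin (180,375) stands. Setting the middle one down.

Call:
apply_moves([
  {"travel": [0,0,15],"twist": 0},
  {"travel": [0,0,28],"twist": 0},
  {"travel": [0,0,35],"twist": 0},
  {"travel": [0,0,38],"twist": 0},
  {"travel": [0,0,39.5],"twist": 0},
  {"travel": [0,0,39.5],"twist": 0},
  {"travel": [0,0,39.5],"twist": 0},
])

```text
t: 16.6
ee_pos: [0.5064, -0.1306, 0.0427]
ee_rot: [-179.8, -0.2, 90.0]
ft_force: [-6.3, 1.3, 12.1]
width: 0.0552
grip_force: 64.4
```

Call:
apply_moves([
  {"travel": [0,0,0],"twist": 0},
  {"travel": [0,0,0],"twist": 0},
  {"travel": [0,0,0],"twist": 0},
  {"travel": [0,0,0],"twist": 0},
  {"travel": [0,0,0],"twist": 0},
  {"travel": [0,0,-25],"twist": 0},
  {"travel": [0,0,-65],"twist": 0},
  {"travel": [0,0,-100],"twist": 0},
  {"travel": [0,0,-100],"twist": 0},
  {"travel": [0,0,-100],"twist": 0},
], claw=1)

```text
t: 17.6
ee_pos: [0.5088, -0.1309, 0.1428]
ee_rot: [179.9, -0.0, 90.1]
ft_force: [-0.5, 0.1, -0.9]
width: 0.0857
grip_force: 0.0
```

Run:
```python
from h import *
p,d=grab('side','s9');P=cloud('side',d)
m=(P[...,2]>.056)&(P[...,2]<.075)&(abs(P[...,0]-.51)<.06)&(P[...,1]<.05)&(P[...,1]>-.32)
for y0 in(-.002,-.129,-.249):
    q=P[m&(abs(P[...,1]-y0)<.05)];
    q=q[q[:,2]>.06]
    if len(q)>20: print(y0,len(q),q.mean(0).round(4),cv2.minAreaRect((q[:,:2]*1000).astype(np.float32))[:2])
go(.5,-.252,.14,90)
```

```text
-0.002 298 [ 0.5105 -0.0028  0.0628] ((510.6598815917969, -4.101612091064453), (55.76247787475586, 55.16316223144531))
-0.129 249 [ 0.5048 -0.128   0.063 ] ((505.1614074707031, -129.23553466796875), (54.43046569824219, 55.12924575805664))
-0.249 141 [ 0.5047 -0.2463  0.0627] ((505.53179931640625, -246.79766845703125), (40.0070686340332, 55.299591064453125))
t 17.65 pos [ 0.5077 -0.1306  0.1416] rot [-1.7996e+02 -3.0000e-02  9.0070e+01] travel [-121.4   -7.8    1.5] twist 0.0013 w 0.0854 F [ 0.77  0.04 -0.55] q7 [-22.  19.  37. 116. -15.  50.  24.]
```

Call:
apply_moves([
  {"travel": [-40,-2,0],"twist": 0},
  {"travel": [-85,-5,0],"twist": 0},
  {"travel": [-121,-7,0],"twist": 0},
  {"travel": [-121,-7,0],"twist": 0},
  {"travel": [-121,-7,0],"twist": 0},
  {"travel": [-121,-7,0],"twist": 0},
  {"travel": [-121,-7,0],"twist": 0},
])

```text
t: 18.35
ee_pos: [0.5013, -0.2498, 0.1411]
ee_rot: [-179.9, -0.1, 90.2]
ft_force: [0.0, -0.1, -0.4]
width: 0.0854
grip_force: 0.0
```

```bash
python3 -c "
from h import *
go(.5,-.252,.042,90)"
```

```text
t 18.35 pos [ 0.5013 -0.2498  0.1411] rot [-1.799e+02 -9.000e-02  9.023e+01] travel [-2.4 -1.2 99.1] twist 0.004 w 0.0854 F [ 0.04 -0.11 -0.37] q7 [ -9.  24.  38. 111. -19.  52.  38.]
```

Call:
apply_moves([
  {"travel": [-2,-1,30],"twist": 0},
  {"travel": [-2,-1,60],"twist": 0},
  {"travel": [-2,-1,85],"twist": 0},
  {"travel": [-2,-1,99],"twist": 0},
  {"travel": [-2,-1,99],"twist": 0},
  {"travel": [-2,-1,99],"twist": 0},
  {"travel": [-2,-1,99],"twist": 0},
])

```text
t: 19.05
ee_pos: [0.5016, -0.2544, 0.0445]
ee_rot: [179.8, 0.1, 90.1]
ft_force: [-0.2, 0.9, 0.1]
width: 0.0854
grip_force: 0.0
```

```bash
python3 -c "
from h import *
go(.5,-.252,.042,90)"
```

```text
t 19.05 pos [ 0.5016 -0.2544  0.0445] rot [1.7985e+02 5.0000e-02 9.0080e+01] travel [ 2.4 -1.6  2.5] twist 0.0013 w 0.0854 F [-0.2   0.9   0.08] q7 [ -4.  33.  33. 113. -26.  42.  44.]
```

Call:
apply_moves([
  {"travel": [1.5,-1,2],"twist": 0},
  {"travel": [1.5,-1,2],"twist": 0},
  {"travel": [1.5,-1,2],"twist": 0},
  {"travel": [1.5,-1,2],"twist": 0},
  {"travel": [1.5,-1,2],"twist": 0},
  {"travel": [1.5,-1,2],"twist": 0},
  {"travel": [1.5,-1,2],"twist": 0},
  {"travel": [1.5,-1,2],"twist": 0},
], claw=-1)

```text
t: 19.85
ee_pos: [0.5, -0.2525, 0.0421]
ee_rot: [179.9, -0.0, 90.1]
ft_force: [-1.0, 0.9, 6.7]
width: 0.0542
grip_force: 62.6
```

Call:
apply_moves([
  {"travel": [0,0,-6],"twist": 0},
  {"travel": [0,0,-18],"twist": 0},
  {"travel": [0,0,-32],"twist": 0},
  {"travel": [0,0,-40],"twist": 0},
  {"travel": [0,0,-40],"twist": 0},
  {"travel": [0,0,-40],"twist": 0},
  {"travel": [0,0,-40],"twist": 0},
  {"travel": [0,0,-40],"twist": 0},
])

```text
t: 20.65
ee_pos: [0.4988, -0.2522, 0.0805]
ee_rot: [-179.9, -0.0, 90.1]
ft_force: [-1.0, 0.7, -0.2]
width: 0.0542
grip_force: 63.3
```

```bash
python3 -c "
from h import *
heft()
p,d=grab('side','s10');P=cloud('side',d)
m=(abs(P[...,0]-.5)<.04)&(abs(P[...,1]+.252)<.04)&(P[...,2]>.02)
print(np.histogram(P[m][:,2],bins=np.arange(.02,.12,.01))[0])"
```

```text
t 21.0 [ 0.4992 -0.2525  0.0809] Fz [-0.25 -2.33 -1.78 -1.15 -1.72 -2.03 -2.   -0.97] [-0.05  0.13 -1.53] w 0.054564698168465375
[  0   0  45  61  75  84  85 130 185]
```

Also light. Setting it down.

Call:
apply_moves([
  {"travel": [0,0,15],"twist": 0},
  {"travel": [0,0,28],"twist": 0},
  {"travel": [0,0,35],"twist": 0},
  {"travel": [0,0,38],"twist": 0},
  {"travel": [0,0,39.5],"twist": 0},
  {"travel": [0,0,39.5],"twist": 0},
  {"travel": [0,0,39.5],"twist": 0},
])

```text
t: 21.8
ee_pos: [0.4977, -0.2516, 0.0422]
ee_rot: [-179.8, -0.2, 90.0]
ft_force: [-6.7, 3.6, 10.5]
width: 0.0545
grip_force: 64.0
```

Call:
apply_moves([
  {"travel": [0,0,0],"twist": 0},
  {"travel": [0,0,0],"twist": 0},
  {"travel": [0,0,0],"twist": 0},
  {"travel": [0,0,0],"twist": 0},
  {"travel": [0,0,0],"twist": 0},
  {"travel": [0,0,-25],"twist": 0},
  {"travel": [0,0,-65],"twist": 0},
  {"travel": [0,0,-110],"twist": 0},
  {"travel": [0,0,-110],"twist": 0},
  {"travel": [0,0,-110],"twist": 0},
], claw=1)

```text
t: 22.8
ee_pos: [0.5003, -0.2528, 0.1529]
ee_rot: [179.8, 0.0, 90.1]
ft_force: [-0.7, 0.1, -0.7]
width: 0.0855
grip_force: 0.0
```

```bash
python3 -c "
from h import *
go(.5115,-.0062,.14,90)"
```

```text
t 22.8 pos [ 0.5003 -0.2528  0.1529] rot [1.7981e+02 3.0000e-02 9.0060e+01] travel [246.6  11.4  12.8] twist 0.0011 w 0.0855 F [-0.74  0.09 -0.7 ] q7 [-10.  23.  39. 111. -18.  53.  38.]
```

Call:
apply_moves([
  {"travel": [40,2,0],"twist": 0},
  {"travel": [85,4,0],"twist": 0},
  {"travel": [130,6,0],"twist": 0},
  {"travel": [175,8,0],"twist": 0},
  {"travel": [215,10,0],"twist": 0},
  {"travel": [246,11,5],"twist": 0},
  {"travel": [246,11,12],"twist": 0},
  {"travel": [246,11,12],"twist": 0},
  {"travel": [246,11,12],"twist": 0},
])

```text
t: 23.7
ee_pos: [0.5089, -0.008, 0.1385]
ee_rot: [-179.8, 0.1, 90.0]
ft_force: [0.8, -1.2, -0.3]
width: 0.0853
grip_force: 0.0
```

```bash
python3 -c "
from h import *
go(.5115,-.0062,.042,90)"
```

```text
t 23.7 pos [ 0.5089 -0.008   0.1385] rot [-1.7985e+02  8.0000e-02  8.9950e+01] travel [ 1.9  2.9 96.5] twist -0.0008 w 0.0853 F [ 0.79 -1.2  -0.34] q7 [-35.  18.  36. 118. -13.  49.   8.]
```

Call:
apply_moves([
  {"travel": [1,2,30],"twist": 0},
  {"travel": [1,2,60],"twist": 0},
  {"travel": [1,2,85],"twist": 0},
  {"travel": [1,2,96],"twist": 0},
  {"travel": [1,2,96],"twist": 0},
  {"travel": [1,2,96],"twist": 0},
  {"travel": [1,2,96],"twist": 0},
])

```text
t: 24.4
ee_pos: [0.5134, -0.0059, 0.0449]
ee_rot: [179.8, -0.0, 90.0]
ft_force: [-0.0, 0.6, 0.1]
width: 0.0853
grip_force: 0.0
```

```bash
python3 -c "
from h import *
go(.5115,-.0062,.042,90)"
```

```text
t 24.4 pos [ 0.5134 -0.0059  0.0449] rot [ 1.7984e+02 -2.0000e-02  9.0020e+01] travel [-0.3 -1.9  2.9] twist 0.0003 w 0.0853 F [-0.02  0.64  0.14] q7 [-30.  28.  30. 119. -22.  38.  15.]
```

Call:
apply_moves([
  {"travel": [0,-1,3],"twist": 0},
  {"travel": [0,-1,3],"twist": 0},
  {"travel": [0,-1,3],"twist": 0},
  {"travel": [0,-1,3],"twist": 0},
  {"travel": [0,-1,3],"twist": 0},
  {"travel": [0,-1,3],"twist": 0},
  {"travel": [0,-1,3],"twist": 0},
  {"travel": [0,-1,3],"twist": 0},
], claw=-1, grip_force=80)

```text
t: 25.2
ee_pos: [0.5119, -0.0053, 0.0417]
ee_rot: [179.9, -0.0, 90.0]
ft_force: [-1.1, -0.9, 5.3]
width: 0.0552
grip_force: 83.6
```

Call:
apply_moves([
  {"travel": [0,0,-6],"twist": 0},
  {"travel": [0,0,-20],"twist": 0},
  {"travel": [0,0,-40],"twist": 0},
  {"travel": [0,0,-65],"twist": 0},
  {"travel": [0,0,-90],"twist": 0},
  {"travel": [0,0,-115],"twist": 0},
  {"travel": [0,0,-135],"twist": 0},
  {"travel": [0,0,-143],"twist": 0},
  {"travel": [0,0,-143],"twist": 0},
])

```text
t: 26.1
ee_pos: [0.5114, -0.0054, 0.1846]
ee_rot: [179.9, -0.1, 90.1]
ft_force: [0.7, 0.3, -5.4]
width: 0.0557
grip_force: 85.9
```

```bash
python3 -c "
from h import *
go(.463,.2555,.185,90)"
```

```text
t 26.1 pos [ 0.5114 -0.0054  0.1846] rot [ 1.7988e+02 -6.0000e-02  9.0050e+01] travel [ 2.61e+02 -4.81e+01 -2.00e-01] twist 0.0009 w 0.0557 F [ 0.68  0.35 -5.43] q7 [-38.  13.  38. 116. -10.  54.   5.]
```

Call:
apply_moves([
  {"travel": [20,-4,0],"twist": 0},
  {"travel": [55,-10,0],"twist": 0},
  {"travel": [95,-17,0],"twist": 0},
  {"travel": [135,-25,0],"twist": 0},
  {"travel": [175,-32,0],"twist": 0},
  {"travel": [215,-39,0],"twist": 0},
  {"travel": [245,-45,0],"twist": 0},
  {"travel": [260,-48,0],"twist": 0},
  {"travel": [260,-48,0],"twist": 0},
  {"travel": [260,-48,0],"twist": 0},
])

```text
t: 27.1
ee_pos: [0.4625, 0.2524, 0.1825]
ee_rot: [-179.9, 0.2, 90.0]
ft_force: [0.7, -0.6, -5.0]
width: 0.0555
grip_force: 85.8
```

Call:
apply_moves([
  {"travel": [0,0,0],"twist": 0},
  {"travel": [0,0,0],"twist": 0},
  {"travel": [0,0,0],"twist": 0},
  {"travel": [0,0,0],"twist": 0},
  {"travel": [0,0,0],"twist": 0},
  {"travel": [0,0,0],"twist": 0},
])

```text
t: 27.7
ee_pos: [0.4628, 0.2545, 0.1837]
ee_rot: [180.0, -0.0, 90.1]
ft_force: [-0.1, 0.9, -5.7]
width: 0.0557
grip_force: 85.8
```

```bash
python3 -c "
from h import *
go(.463,.2555,.185,90)
p,d=grab('side','s11')
cv2.imwrite('pics/c11.png',p[90:380,230:470,::-1].repeat(2,0).repeat(2,1))"
```

```text
t 27.7 pos [0.4628 0.2545 0.1837] rot [ 1.800e+02 -1.000e-02  9.006e+01] travel [ 1.   0.2 -1.3] twist 0.001 w 0.0557 F [-0.11  0.87 -5.67] q7 [-59.  15.  29. 113.  -9.  54. -26.]
```

View pics/c11.png

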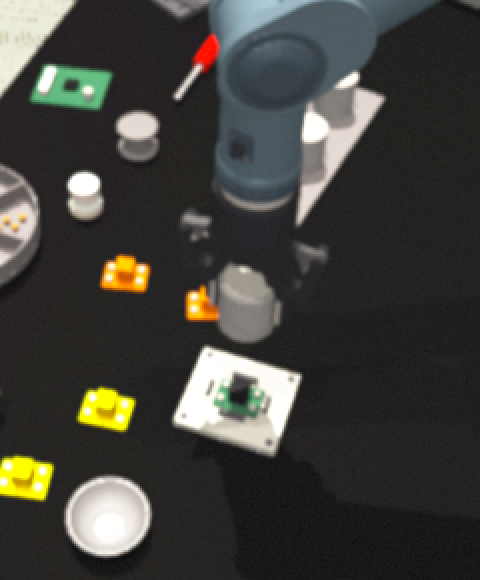

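The left tin is held upright at (247,300) above the stage. The board still lies flat between the stops at (238,395), and the other two tins stand on the mat at (312,150) and (340,100). Handing in.

```bash
python3 -c "
from h import *
print(job.hand_in())"
```

```text
the job is handed in; nothing more can be done
None
```

The job is handed in (no verdict came back): the board lies flat between the stops, all three tins were hefted left to right, and the left one (about 0.54 kg, the heaviest) is held upright above it while the other two stand on the mat.

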